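Hang the dip basket in the washing pan

ROBOT

A 6-joint arm with a two-finger parallel gripper is mounted at the origin on the work surface. World frame = base frame: x ahead of the robot, y to its left, z up, the work surface at z = 0. Lengths are in m, angles in degrees, forces in N, time in s.
With the tool pointing down it reaches from about 0.35 to 0.875 m from the base axis. Payload 4.2 kg.
Tool frame: the origin (TCP) lies at the centre of the arm's flange, where the gripper is bolted on; the fingertips stand 173 mm ahead of it and the grasp point (between the pads) lies 155 mm ahead of it; z points along the fingers, y is the line along which they close (so a half turn about z gives the same grasp; the last joint's range is limited). The gripper opens to 85 mm and grips with 20 to 120 N. Pads are 22 mm wide; open, the fingers measure 114 mm over their backs; the gripper's body (76 mm by 85 mm) begins 54 mm behind the grasp point. The pads swing forward as they close: fully open they stand 13 mm farther back than shut.
Start: joints at [81.108, 22.042, 0.453, 0, -68.411, -14.817], TCP at [0.251, 0.572, 0.405] pointing down, gripper open.
Joint ranges: [-179.83, 179.83], [-69.29, 118.12], [-61.27, 80.66], [-181.25, 117.63], [-171.15, -9.14], [-177.46, 177.46]. Speed limits (degrees/s): [159.86, 159.86, 180, 180, 180, 180].

INTERFACE

Orientations are given as [roll, pitch, yaw] about the fixed x, y, z axes, in that order (R = Rz(yaw) Ry(pitch) Rx(roll)).
In Python, from cell import ctrl gives the robot as it stands.
- The arm moves only by the tool send_rows, never from a script. Its arguments are lists of equal length, an entry for each row: "gripper": the gripper command: -1 is shut, 1 is fully open, values between are in proportion; "slide": the shift along the world's x, y, z in m, a list of three; "rot": the turn, a rotation vector about the world's x, y, z in degrees, a list of three. A call has exactly 8 rows; each row shifts and turns the commanded pose from where the row before left it; what a row does not reach is not made up. A row lasts 1/12 s, in which the tool goes at most 41.7 mm and 7.16 degrees, less where a joint would pass 70% of its speed; a pose out of reach is approached as far as the arm can. A call with a gripper value outside its range is refused whole. The fingers move at their own pace and stop on an object; "force" is the grip in N (left out, the last holds). Time passes only in rows, so rows that do not move let the fingers close, or fill a call up. It gives the time, the measured TCP pose, the force, the opening and the grip force at its end, in the units of the state.
- ctrl.get_state(): the state, without advancing time (a new reading comes with each control period).
- ctrl.capture(name): name is "scene" or "top" or "wrist"; returns a dict with "img" (384x512x3 uint8, blue, green, red), "camera_matrix" (3x3 intrinsics, pixels), "world_from_camera" (4x4, takes a point from camera to world coordinates). Camera axes: x right, y up, looking along -z (the intrinsics and any distortion apply to the point x, -y, -z); pixel columns grow to the right and rows downward; lengths in m; the calibration is good to about 2 mm. The wrist camera is an equidistant fisheye: a pixel r from the principal point sees the ray r / f radians off the axis. A picture is of the moment at which its call begins. There is no depth.
- ctrl.close_job(): hands the job in; it is judged then, once.
The state is a dict: "clock": time; "qpos": joint angles; "joint_velocities": joint speeds; "joint_torque": joint torques, N m; "eef_pos": TCP position; "tcp_rot": TCP orientation; "contact_force": force on the tool from outside, world axes, zero at the start; "moment": the same for the moment, N m; "finger_gap": finger opening in m; "gripper_force": force on a finger pad.
Only numpy, scipy, OpenCV 4.12 (cv2) and the standard library are available. Lean on these libraries where they do the work, as an engineer would, in place of code of your own. Each camera call takes 0.05 s, during which the arm holds its last target. There are 200 camera calls.

TASK

Hook the small dip basket by its bent lip over the near rim of the washing pan, to the right of the sprung stop, so that it hangs fully down inside the pan; then slide it left along the rim until it has pushed the stop's sprung pad about half way in, and let go so that it stays hanging there against the pad. Be gentle: do not force the basket against the pan, do not ram the pad to the end of its travel, and leave everything else where it is.

Things in the scene. Friction and masses are not known exactly. Their poses are not given: they have to be found in the camera images.
- tank: Open parts-washing pan of bare sheet steel, dry and screwed down: 220 (x) x 280 (y) x 120 mm high outside, walls and floor 4 mm thick. Origin: centre of its underside, z up. Its near wall (towards the robot) runs along y, from x = -110 (outer face) to x = -106 mm (inner face). Bail handles stick out 26 mm from its two end walls, 80 mm up.
- near_rim (a point): Middle of the pan's near rim: the flat top of the near wall, halfway along it and at the middle of its 4 mm thickness (pan x = -108, y = 0, z = 120 mm). Axes as the pan's.
- basket: Hook-on dip basket of perforated sheet metal, loose, 0.2 to 0.4 kg. Open box 60 (x) x 80 (y) x 70 mm high, walls 3 mm. Origin: centre of the box's underside, z up. The bent lip is on its -x side. Hung fully down on the near rim its axes are parallel to the pan's and its origin is at x = -74.5 mm (1.5 mm play either way), z = 50 mm in the pan's frame.
- basket_lip (a point): Middle of the top of the channel under the basket's bent lip (basket x = -33.5, y = 0, z = 70 mm). A 3 mm thick bridge, 60 mm wide in y, goes out in -x from the top of the box's wall; at its end a 3 mm flange turns down 18 mm. Channel: 7 mm wide, from the wall's outer face (x = -30) to the flange (x = -37 mm); flange's outer face x = -40 mm.
- basket_handle (a point): Centre of the basket's handle (basket x = y = 0, z = 95 mm): a flat upright bar above the middle of the open box, 54 mm long in x, 12 mm thick in y, 20 mm high, on a thin post at each end. Nothing is higher. 15 mm are free between the box's top and the bar.
- stop: Steel stop clamped on the pan's near rim, towards its +y (left) end; fixed. Origin: on top of the rim, at the middle of the wall's thickness; axes parallel to the pan's. Its block is 18 x 26 mm and 18 mm high above the rim. The robot's fingers need not touch it.
- stop_boss (a point): Boss of the stop, inside the pan (33.5 mm from the wall's middle, 10 mm below the rim). A locked rod leaves it along -y, with a 22 mm rubber pad facing the hung basket's +y side. The pad's face is 45 to 80 mm from here in -y: set differently each time unmeasured: feel or look for it. Sprung: gives 2 mm per N, bottoms at 16 mm (8 N). Friction holds the let-go basket; it may spring back some mm.
- tin: Bystander: open round steel tin, 72 mm across, 80 mm high, loose. Origin: centre of its underside.
- race: Bystander: steel bearing ring, 60 mm across, 16 mm high, lying loose on the tank's floor towards the far wall. Origin: centre of its underside.
- driver: Bystander: screwdriver lying on the table, loose. Origin: underside, near its middle; x along the tool.
- wrench: Bystander: wrench lying on the table, loose. Origin: underside, near its middle; x along the tool.
- aerosol: Bystander: spray can, 58 mm across, 170 mm high, standing loose. Origin: centre of its underside.
- sprayer: Bystander: trigger spray bottle, 80 mm across, 217 mm high, standing loose. Origin: centre of its underside.
- tape: Bystander: roll of tape, 90 mm across, 24 mm high, lying loose. Origin: centre of its underside.
Mind the look-alikes: they are no part of the job. Leave any red look-alike of the basket alone.

How it is judged (in metres and radians):
On the way, in this order (a step that is already met when the one before it is completed fails the run):
1. the basket hangs from the near rim, its lip fully down over it (z of basket in the frame of tank between 0.0465 and 0.0535 m and x of basket in the frame of tank between -0.0785 and -0.0705 m and angle between the y axis of basket and the y axis of tank, either way round below 0.08 rad and angle between basket's own z axis and vertical below 0.1 rad), for 0.2 s.
2. hanging on the rim, the basket presses the sprung pad of the stop with more than 2 N (4 mm in) (all of step 1 and contact force between basket and stop above 2 N), for 0.2 s.
At the end, for the whole second after the job is handed in: The basket hangs by its lip on the tank's near rim (origin 50 mm above the tank's underside within 3.5 mm and at -74.5 mm in tank x within 4 mm, its y axis within 0.08 rad of the tank's, tilted less than 0.1 rad), still touches the stop's pad (more than 0.15 N), and is at rest (all of step 1 and contact force between basket and stop above 0.15 N and linear speed of basket below 0.02 m/s and angular speed of basket below 0.2 rad/s).
It fails at once if the basket is forced against the tank with more than 25 N (contact force between basket and tank above 25 N).
It fails at once if the stop is rammed: more than 12 N between it and the basket (its pad bottoms at 8 N) (contact force between basket and stop above 12 N).
It fails at once if the robot hits the tank or the stop with more than 25 N (contact force between any of the arm, the fingers and tank above 25 N or contact force between the fingers and stop above 25 N).
It fails at once if a bystander is moved more than 30 mm (distance of any of tin, race, driver, wrench, aerosol, sprayer, tape from where it was at the start of the episode above 0.03 m).
It also fails if it takes over 61 s, if anything falls off the work surface, if the arm or the gripper's body presses on something with over 40 N, if the wrist force passes 120 N, or if a joint passes its speed limit or range.

## Working session

There is one attempt and no reset: what is moved stays moved. The work goes in short steps, Python scripts to look and compute and a tool call to move; the robot and the scene stay as the last step left them, time stands still between calls to the robot, and variables do not carry over. Pictures are saved under pics/ and viewed, at most 13 in all, crops included, and the job is handed in when it is done.

Besides the shell and the picture viewer there is one more tool, called after "Call:" in YAML: its name, and indented under it one key for each argument. send_rows: Moves the arm, as the interface text tells. Its arguments: {"type":"object","properties":{"gripper":{"type":"array","items":{"type":"number"}},"slide":{"type":"array","items":{"type":"array","items":{"type":"number"}}},"rot":{"type":"array","items":{"type":"array","items":{"type":"number"}}},"force":{"type":"number"}},"required":["gripper","slide","rot"]}

```bash
mkdir -p pics; ls; cat > h.py <<'E'
import numpy as np, cv2
from cell import ctrl
def cap(n,save=None):
    d=ctrl.capture(n)
    if save: cv2.imwrite('pics/'+save,d['img'])
    return d
def ray(d,u,v):
    K=np.array(d['camera_matrix']);T=np.array(d['world_from_camera'])
    a=np.array([(u-K[0,2])/K[0,0],(v-K[1,2])/K[1,1]])
    if d.get('fish'):
        r=np.hypot(*a);a=a/r*np.tan(r)
    c=np.array([a[0],-a[1],-1.]);w=T[:3,:3]@c
    return T[:3,3],w/np.linalg.norm(w)
def onz(d,u,v,z):
    o,w=ray(d,u,v);return o+w*(z-o[2])/w[2]
def tri(d1,p1,d2,p2):
    o1,a=ray(d1,*p1);o2,b=ray(d2,*p2)
    s=np.linalg.lstsq(np.c_[a,-b],o2-o1,rcond=None)[0]
    return (o1+s[0]*a+o2+s[1]*b)/2,np.linalg.norm(o1+s[0]*a-o2-s[1]*b)
E
python3 - <<'E'
from h import *
for n in('scene','top'):
    d=cap(n,n+'0.png');print(n,np.round(d['camera_matrix'],1).tolist(),np.round(d['world_from_camera'],3).tolist())
print(ctrl.get_state())
E
```

```text
pics
scene [[400.9, 0.0, 254.6], [0.0, 400.9, 196.8], [0.0, 0.0, 1.0]] [[-0.842, -0.435, 0.32, 0.985], [0.54, -0.686, 0.488, 0.684], [0.007, 0.583, 0.812, 1.175], [0.0, 0.0, 0.0, 1.0]]
top [[484.1, 0.0, 256.0], [0.0, 484.1, 189.7], [0.0, 0.0, 1.0]] [[-0.017, 0.983, -0.185, 0.335], [-1.0, -0.016, 0.008, 0.035], [0.005, 0.185, 0.983, 1.372], [0.0, 0.0, 0.0, 1.0]]
{'clock': 0.1, 'qpos': array([ 8.11073781e+01,  2.20859209e+01,  3.87205876e-01, -2.42880154e-02,
       -6.84115432e+01, -1.48151484e+01]), 'joint_velocities': array([-0.10365344, -0.14497121,  0.14603322, -0.00995661, -0.01178054,
        0.06198084]), 'joint_torque': array([-7.44854060e-04, -3.93315196e+01,  1.88931370e+01,  4.19804424e+00,
       -2.56199790e-03,  5.02964070e-06]), 'eef_pos': array([0.25120637, 0.57209224, 0.40373514]), 'tcp_rot': array([ 1.79887635e+02, -6.37683811e-03, -2.37167223e+01]), 'contact_force': array([-1.31250092,  0.29074272,  0.68298891]), 'moment': array([ 0.00124785, -0.03441284,  0.02316585]), 'gripper_force': 0.0, 'finger_gap': 0.08531952809647021}
```

View pics/scene0.png

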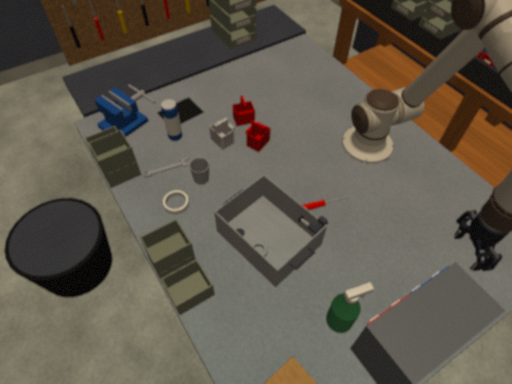

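View pics/top0.png

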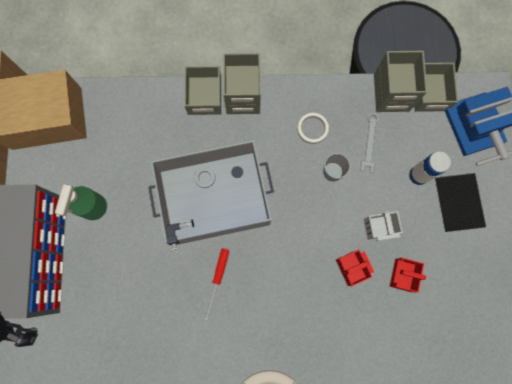

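The scene view shows the pan at about (270,228), the grey basket at (222,133) and two red look-alikes beside it. In the top view the pan is at (210,193), the stop at (178,232) and the grey basket at (384,226). I'll enlarge the two that matter.

```bash
python3 - <<'E'
import cv2,numpy as np
t=cv2.imread('pics/top0.png')
a=cv2.resize(t[130:255,140:285],None,fx=3.4,fy=3.4,interpolation=cv2.INTER_CUBIC)
b=cv2.resize(t[200:250,355:415],None,fx=5,fy=5,interpolation=cv2.INTER_CUBIC)
c=np.zeros((425,800,3),np.uint8);c[:a.shape[0],:a.shape[1]]=a;c[:b.shape[0],495:495+b.shape[1]]=b
cv2.imwrite('pics/c1.png',c)
E
```

```text
(no output)
```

View pics/c1.png

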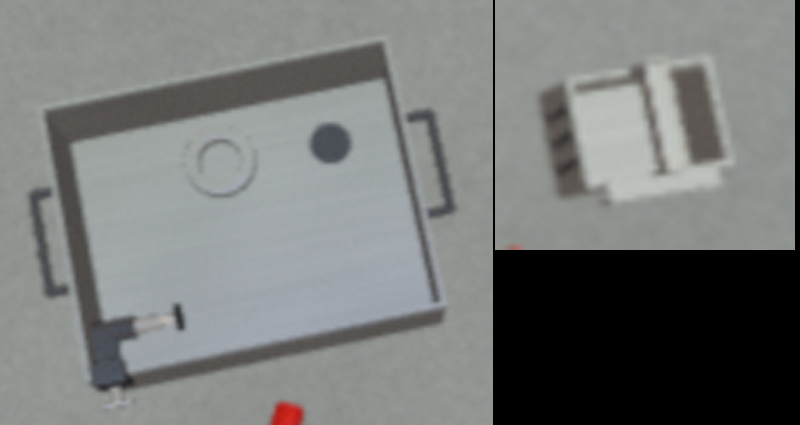

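The pan's rim corners are at crop (45,110), (384,41) and (445,308). The pad is at (180,316), and the ring is on the pan floor. The basket's box-top corners are at (568,78), (712,58) and (732,162), with the handle at about (668,118). The lip is on the near side.

```bash
python3 - <<'E'
from h import *
d=cap('top')
A=lambda u,v,z:onz(d,140+(u+.5)/3.4-.5,130+(v+.5)/3.4-.5,z)
B=lambda u,v,z:onz(d,355+(u-495+.5)/5-.5,200+(v+.5)/5-.5,z)
c=[A(45,110,.12),A(384,41,.12),A(445,308,.12),A(91,385,.12)]
print(np.round(c,4),np.linalg.norm(c[1]-c[0]),np.linalg.norm(c[2]-c[1]))
e=c[0]-c[1];print('yaw',np.degrees(np.arctan2(-e[0],e[1])));e=c[1]-c[2];print(np.degrees(np.arctan2(e[1],e[0])))
print('centre',(c[0]+c[2])/2)
print('pad',A(180,316,.11),'stop block',A(110,370,.13))
b=[B(568,78,.07),B(712,58,.07),B(732,162,.07),B(588,190,.07)]
print(np.round(b,4),np.mean(b,0))
e=b[0]-b[1];print(np.degrees(np.arctan2(-e[0],e[1])));e=b[1]-b[2];print(np.degrees(np.arctan2(e[1],e[0])))
h=[B(657,64,.105),B(682,170,.105)];print(np.round(h,4),np.mean(h,0));e=h[0]-h[1];print(np.degrees(np.arctan2(e[1],e[0])))
for n,p in dict(tin=(336,167),aer=(438,160)).items():print(n,onz(d,*p,.08 if n=='tin' else .17))
E
```

```text
[[ 0.6504  0.2976  0.12  ]
 [ 0.7021  0.0317  0.12  ]
 [ 0.4895 -0.0116  0.12  ]
 [ 0.4353  0.258   0.12  ]] 0.27088068057351944 0.21695941199573296
yaw 11.009603779538317
11.507480222845636
centre [0.56994589 0.14296547 0.12      ]
pad [0.48796291 0.19221304 0.11      ] stop block [0.44554973 0.24211317 0.13      ]
[[ 0.5049 -0.2816  0.07  ]
 [ 0.5146 -0.3606  0.07  ]
 [ 0.4579 -0.3674  0.07  ]
 [ 0.4441 -0.2887  0.07  ]] [ 0.48037006 -0.32456037  0.07      ]
6.9548231026488985
6.777009443082201
[[ 0.507  -0.3206  0.105 ]
 [ 0.4508 -0.33    0.105 ]] [ 0.47892133 -0.32531061  0.105     ]
9.431351674980087
tin [ 0.6382668  -0.19606536  0.08      ]
aer [ 0.63132147 -0.44235445  0.17      ]
```

Call:
send_rows:
  gripper: [1,1,1,1,1,1,1,1]
  slide:
    - [0.01,-0.028,0]
    - [0.01,-0.028,0]
    - [0.01,-0.028,0]
    - [0.01,-0.028,0]
    - [0.01,-0.028,0]
    - [0.01,-0.028,0]
    - [0.01,-0.028,0]
    - [0.01,-0.028,0]
  rot:
    - [0,0,2]
    - [0,0,2]
    - [0,0,2]
    - [0,0,2]
    - [0,0,2]
    - [0,0,2]
    - [0,0,2]
    - [0,0,2]
  force: 40

```text
clock: 0.82
eef_pos: [0.3314, 0.3467, 0.4045]
tcp_rot: [180.0, 0.0, -7.6]
contact_force: [0.8, 0.2, 0.0]
finger_gap: 0.0854
gripper_force: 0.0
```

Call:
send_rows:
  gripper: [1,1,1,1,1,1,1,1]
  slide:
    - [0.01,-0.028,0]
    - [0.01,-0.028,0]
    - [0.01,-0.028,0]
    - [0.01,-0.028,0]
    - [0.01,-0.028,0]
    - [0.01,-0.028,0]
    - [0.01,-0.028,0]
    - [0.01,-0.028,0]
  rot:
    - [0,0,2]
    - [0,0,2]
    - [0,0,2]
    - [0,0,2]
    - [0,0,2]
    - [0,0,2]
    - [0,0,2]
    - [0,0,2]

```text
clock: 1.48
eef_pos: [0.4113, 0.1227, 0.4047]
tcp_rot: [-180.0, 0.0, 8.4]
contact_force: [0.8, 0.4, 0.1]
finger_gap: 0.0854
gripper_force: 0.0
```

Call:
send_rows:
  gripper: [1,1,1,1,1,1,1,1]
  slide:
    - [0,-0.03,0]
    - [0,-0.03,0]
    - [0,-0.03,0]
    - [0,-0.03,0]
    - [0,-0.03,0]
    - [0,-0.03,0]
    - [0,-0.03,0]
    - [0,-0.03,0]
  rot:
    - [0,0,0]
    - [0,0,0]
    - [0,0,0]
    - [0,0,0]
    - [0,0,0]
    - [0,0,0]
    - [0,0,0]
    - [0,0,0]

```text
clock: 2.15
eef_pos: [0.4108, -0.1172, 0.4047]
tcp_rot: [-180.0, -0.0, 8.3]
contact_force: [1.5, -0.5, 0.5]
finger_gap: 0.0855
gripper_force: 0.0
```

Call:
send_rows:
  gripper: [1,1,1,1,1,1,1,1]
  slide:
    - [0.0085,-0.026,-0.005]
    - [0.0085,-0.026,-0.005]
    - [0.0085,-0.026,-0.005]
    - [0.0085,-0.026,-0.005]
    - [0.0085,-0.026,-0.005]
    - [0.0085,-0.026,-0.005]
    - [0.0085,-0.026,-0.005]
    - [0.0085,-0.026,-0.005]
  rot:
    - [0,0,0]
    - [0,0,0]
    - [0,0,0]
    - [0,0,0]
    - [0,0,0]
    - [0,0,0]
    - [0,0,0]
    - [0,0,0]

```text
clock: 2.82
eef_pos: [0.4794, -0.3252, 0.364]
tcp_rot: [-180.0, 0.0, 8.3]
contact_force: [-0.5, -0.5, 0.4]
finger_gap: 0.0851
gripper_force: 0.0
```

```bash
python3 - <<'E'
from h import *
d=cap('wrist','w1.png');np.savez('w1.npz',K=d['camera_matrix'],T=d['world_from_camera']);print(np.round(d['camera_matrix'],1).tolist(),np.round(d['world_from_camera'],3).tolist())
s=ctrl.get_state();print(s['eef_pos'],s['tcp_rot'])
E
```

```text
[[297.3, 0.0, 252.8], [0.0, 297.3, 189.2], [0.0, 0.0, 1.0]] [[0.143, 0.947, 0.287, 0.552], [-0.99, 0.137, 0.041, -0.314], [-0.0, -0.29, 0.957, 0.334], [0.0, 0.0, 0.0, 1.0]]
[ 0.48074692 -0.32832038  0.36251594] [1.79951975e+02 8.48210594e-02 8.15189037e+00]
```

View pics/w1.png

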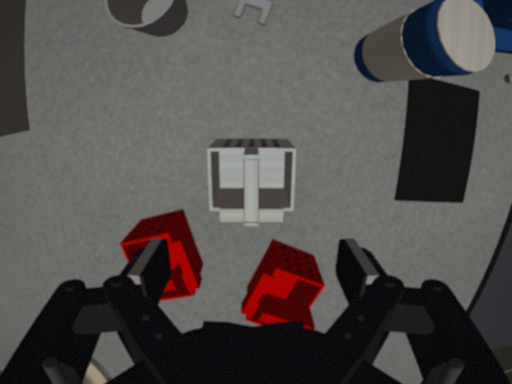

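The wrist view shows the grey basket's box top from (208,149) to (295,149), with the handle along column 251 from row 147 to row 226. The red boxes lie nearer the base.

```bash
python3 - <<'E'
from h import *
z=np.load('w1.npz');d=dict(camera_matrix=z['K'],world_from_camera=z['T'],fish=1)
o=lambda u,v,z:onz(d,u,v,z)
a,b=o(208,149,.07),o(296,149,.07);print(a,b,np.linalg.norm(a-b))
e=a-b;print(np.degrees(np.arctan2(-e[0],e[1])))
h,k=o(251,149,.105),o(251.5,226,.105);print(h,k,(h+k)/2,np.linalg.norm(h-k))
e=h-k;print(np.degrees(np.arctan2(e[1],e[0])))
print('lip',o(220,222,.073),o(284,222,.073))
for p in((183,212),(240,305),(274,241),(122,244),(322,285)):print(o(*p,.08))
E
```

```text
[ 0.50438206 -0.27988655  0.07      ] [ 0.51575935 -0.35857474  0.07      ] 0.07950643267983003
8.22720987573758
[ 0.5152587  -0.31781345  0.105     ] [ 0.45094297 -0.32743696  0.105     ] [ 0.48310083 -0.3226252   0.105     ] 0.06503171847722346
8.509990051459027
lip [ 0.43653671 -0.29888469  0.073     ] [ 0.44533572 -0.35952177  0.073     ]
[ 0.44424965 -0.26363291  0.08      ]
[ 0.34483355 -0.32998709  0.08      ]
[ 0.42737197 -0.35240378  0.08      ]
[ 0.39792807 -0.20006808  0.08      ]
[ 0.38186193 -0.41207859  0.08      ]
```

Call:
send_rows:
  gripper: [1,1,1,1,1,1,1,1]
  slide:
    - [0,0.002,-0.016]
    - [0,0,-0.016]
    - [0,0,-0.016]
    - [0,0,-0.016]
    - [0,0,-0.016]
    - [0,0,-0.016]
    - [0,0,-0.015]
    - [0,0,0]
  rot:
    - [0,0,0]
    - [0,0,0]
    - [0,0,0]
    - [0,0,0]
    - [0,0,0]
    - [0,0,0]
    - [0,0,0]
    - [0,0,0]

```text
clock: 3.53
eef_pos: [0.4781, -0.3211, 0.2503]
tcp_rot: [-179.8, 0.3, 8.2]
contact_force: [-0.6, 0.3, -0.7]
finger_gap: 0.0854
gripper_force: 0.0
```

Call:
send_rows:
  gripper: [-0.4,-0.4,-0.4,-0.6,-0.7,-1,-1,-1]
  slide:
    - [0,0,0]
    - [0,0,0]
    - [0,0,0]
    - [0,0,0]
    - [0,0,0]
    - [0,0,0]
    - [0,0,0]
    - [0,0,0]
  rot:
    - [0,0,0]
    - [0,0,0]
    - [0,0,0]
    - [0,0,0]
    - [0,0,0]
    - [0,0,0]
    - [0,0,0]
    - [0,0,0]

```text
clock: 4.2
eef_pos: [0.4794, -0.3219, 0.2541]
tcp_rot: [180.0, -0.0, 8.3]
contact_force: [-0.3, -0.6, 1.1]
finger_gap: 0.0114
gripper_force: 42.9
```

Call:
send_rows:
  gripper: [-1,-1,-1,-1,-1,-1,-1,-1]
  slide:
    - [0,0,0]
    - [0,0,0]
    - [0,0,0]
    - [0,0,0]
    - [0,0,0]
    - [0,0,0]
    - [0,0,0]
    - [0,0,0]
  rot:
    - [0,0,0]
    - [0,0,0]
    - [0,0,0]
    - [0,0,0]
    - [0,0,0]
    - [0,0,0]
    - [0,0,0]
    - [0,0,0]

```text
clock: 4.87
eef_pos: [0.4795, -0.3219, 0.2541]
tcp_rot: [180.0, -0.0, 8.3]
contact_force: [0.1, -2.0, 4.7]
finger_gap: 0.0114
gripper_force: 43.3
```

Call:
send_rows:
  gripper: [-1,-1,-1,-1,-1,-1,-1,-1]
  slide:
    - [0,0,0.01]
    - [0,0,0.02]
    - [0,0,0.025]
    - [0,0,0.025]
    - [0,0,0.025]
    - [0,0,0.025]
    - [0,0,0.025]
    - [0,0,0.015]
  rot:
    - [0,0,0]
    - [0,0,0]
    - [0,0,0]
    - [0,0,0]
    - [0,0,0]
    - [0,0,0]
    - [0,0,0]
    - [0,0,0]

```text
clock: 5.53
eef_pos: [0.479, -0.3213, 0.4258]
tcp_rot: [-180.0, -0.1, 8.3]
contact_force: [-0.1, 0.9, -1.8]
finger_gap: 0.0113
gripper_force: 42.4
```

Call:
send_rows:
  gripper: [-1,-1,-1,-1,-1,-1,-1,-1]
  slide:
    - [0,0.015,0]
    - [0,0.025,0]
    - [0,0.03,0]
    - [0,0.03,0]
    - [0,0.03,0]
    - [0.005,0.03,0]
    - [0.005,0.03,0]
    - [0.005,0.03,0]
  rot:
    - [0,0,0]
    - [0,0,0]
    - [0,0,0]
    - [0,0,0]
    - [0,0,0]
    - [0,0,1]
    - [0,0,1]
    - [0,0,1]

```text
clock: 6.2
eef_pos: [0.4933, -0.1, 0.4228]
tcp_rot: [-179.9, 0.2, 11.3]
contact_force: [0.1, -0.0, -2.1]
finger_gap: 0.0112
gripper_force: 42.4
```

Call:
send_rows:
  gripper: [-1,-1,-1,-1,-1,-1,-1,-1]
  slide:
    - [0.005,0.03,0]
    - [0,0.03,0]
    - [0,0.03,0]
    - [0,0.03,0]
    - [0,0.03,0]
    - [0,0.03,0]
    - [0,0.02,0]
    - [0,0.01,0]
  rot:
    - [0,0,0]
    - [0,0,0]
    - [0,0,0]
    - [0,0,0]
    - [0,0,0]
    - [0,0,0]
    - [0,0,0]
    - [0,0,0]

```text
clock: 6.87
eef_pos: [0.4985, 0.1105, 0.4226]
tcp_rot: [-180.0, 0.2, 11.4]
contact_force: [-1.0, -0.1, -3.2]
finger_gap: 0.0115
gripper_force: 42.4
```

Call:
send_rows:
  gripper: [-1,-1,-1,-1,-1,-1,-1,-1]
  slide:
    - [0,0,-0.005]
    - [0,0,-0.005]
    - [0,0,-0.005]
    - [0,0,0]
    - [0,0,0]
    - [0,0,0]
    - [0,0,0]
    - [0,0,0]
  rot:
    - [0,0,0]
    - [0,0,0]
    - [0,0,0]
    - [0,0,0]
    - [0,0,0]
    - [0,0,0]
    - [0,0,0]
    - [0,0,0]

```text
clock: 7.53
eef_pos: [0.4994, 0.1079, 0.409]
tcp_rot: [-180.0, -0.0, 11.3]
contact_force: [-0.6, 0.4, -2.8]
finger_gap: 0.0113
gripper_force: 42.4
```

```bash
python3 - <<'E'
from h import *
d=cap('wrist','w2.png');np.savez('w2.npz',K=d['camera_matrix'],T=d['world_from_camera']);d=cap('top','t2.png');cap('scene','s2.png')
s=ctrl.get_state();print(s['eef_pos'],s['tcp_rot'],s['contact_force'])
w=cv2.imread('pics/w2.png');t=cv2.resize(d['img'][120:260,130:290],None,fx=3,fy=3,interpolation=cv2.INTER_CUBIC)
w=cv2.resize(w,(800,600));cv2.imwrite('pics/w2b.png',w)
E
```

```text
[0.49928883 0.10814748 0.40888425] [-1.79993154e+02 -1.78379409e-02  1.12802877e+01] [ 0.52196974 -0.11860786 -2.60458245]
```

View pics/w2b.png

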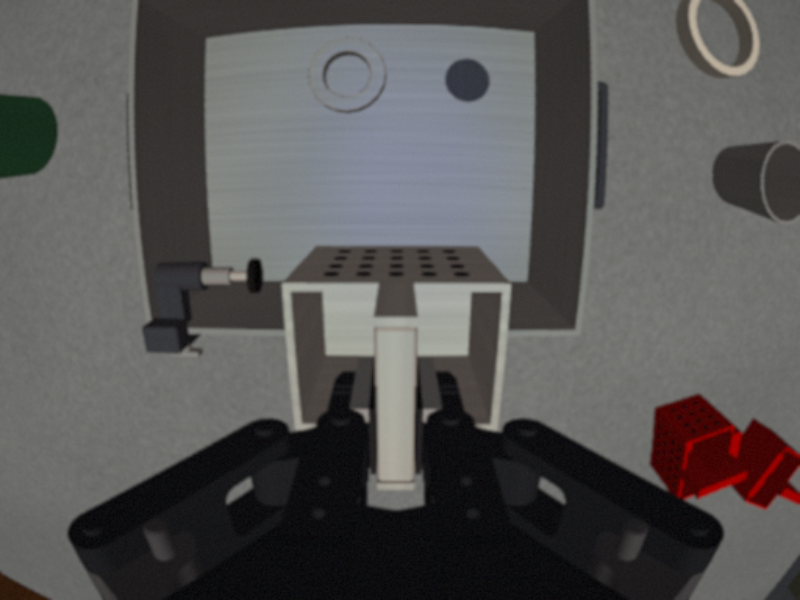

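The wrist view (800x600) shows the pan's near rim as a bright line at about row 331, visible for columns 205–285 and 510–578. The basket's far top edge is at row 285, columns 285–510, and the pad face is at about (262,275). I'll measure these at sub-pixel level.

```bash
cat > m.py <<'E'
from h import *
def prof(g,u,v0,v1):
    return np.round(g[v0:v1,u-2:u+3].mean(1)).astype(int).tolist()
E
python3 - <<'E'
from m import *
g=cv2.cvtColor(cv2.imread('pics/w2.png'),cv2.COLOR_BGR2GRAY).astype(float)
for u in(140,160,175,335,350,362):print(u,prof(g,u,203,220))
print('basket');
for u in(195,215,295,315):print(u,prof(g,u,174,192))
print('pad row',np.round(g[174:178,150:176].mean(0)).astype(int).tolist())
print('pan right',[np.round(g[r-2:r+3,360:385].mean(0)).astype(int).tolist() for r in(60,180)])
print('bask right',np.round(g[200:206,318:330].mean(0)).astype(int).tolist(),np.round(g[200:206,178:192].mean(0)).astype(int).tolist())
E
```

```text
140 [57, 57, 57, 56, 56, 57, 73, 102, 124, 129, 126, 122, 117, 115, 114, 114, 115]
160 [56, 56, 56, 55, 57, 54, 57, 83, 118, 129, 128, 126, 120, 117, 118, 116, 117]
175 [56, 57, 56, 56, 57, 55, 56, 80, 113, 127, 129, 125, 116, 111, 112, 114, 114]
335 [60, 60, 59, 59, 58, 58, 57, 76, 109, 129, 134, 131, 123, 119, 118, 119, 120]
350 [60, 59, 59, 58, 59, 58, 60, 78, 111, 130, 134, 129, 122, 115, 113, 112, 113]
362 [54, 55, 56, 57, 57, 58, 62, 82, 111, 130, 133, 129, 122, 118, 119, 119, 118]
basket
195 [71, 70, 70, 71, 69, 74, 101, 140, 163, 169, 168, 157, 130, 89, 64, 64, 65, 67]
215 [46, 37, 53, 66, 70, 73, 98, 136, 161, 168, 167, 167, 167, 165, 165, 165, 164, 165]
295 [39, 20, 39, 60, 69, 75, 97, 135, 162, 168, 168, 168, 166, 165, 165, 168, 168, 169]
315 [71, 72, 73, 73, 72, 72, 95, 133, 162, 170, 170, 166, 144, 99, 63, 61, 63, 63]
pad row [148, 148, 148, 149, 148, 150, 142, 112, 63, 25, 18, 18, 14, 10, 6, 3, 12, 45, 90, 124, 134, 134, 133, 132, 134, 133]
pan right [[49, 50, 48, 50, 49, 50, 49, 50, 49, 50, 49, 49, 49, 50, 50, 49, 49, 64, 97, 119, 125, 116, 86, 52, 43], [52, 52, 53, 54, 53, 52, 54, 52, 52, 50, 58, 88, 116, 128, 130, 124, 117, 113, 112, 114, 116, 116, 115, 115, 116]]
bask right [65, 92, 135, 160, 166, 166, 156, 127, 84, 59, 58, 58] [56, 55, 66, 106, 148, 164, 166, 162, 145, 112, 77, 66, 66, 68]
```

```bash
python3 - <<'E'
from h import *
z=np.load('w2.npz');d=dict(camera_matrix=z['K'],world_from_camera=z['T'],fish=1)
P=lambda u,v,z:onz(d,u,v,z)
rim=np.array([P(u,v,.12) for u,v in((160,210.3),(175,210.4),(335,210.5),(350,210.5),(362,210.4))])
k,c=np.polyfit(rim[:,1],rim[:,0],1);yaw=np.arctan(-k);print('pan yaw',np.degrees(yaw))
x=np.array([np.cos(yaw),np.sin(yaw),0]);y=np.array([-x[1],x[0],0])
zb=.4089-.2541+.07
be=np.array([P(u,v,zb) for u,v in((195,180.5),(215,180.6),(295,180.6),(315,180.65))])
k2,_=np.polyfit(be[:,1],be[:,0],1);print('basket yaw',np.degrees(np.arctan(-k2)))
rx=(rim@x).mean();bx=(be@x).mean()
R=P(371.1,180,.12)@y;R2=P(377.8,60,.12)@y;print('right inner y',R,R2)
bl,br=P(181.05,203,zb),P(325.5,203,zb);print('basket width',np.linalg.norm(bl-br),'mid y rel pan',(bl+br)@y/2-(R+.136))
print('basket x - rim mid (want .0335)',bx-.03-(rx-.002))
pad=P(167.6,176,.11);print('pad x rel rim',pad@x-rx+.002,'pad y rel pan mid',pad@y-(R+.136), pad@y-(R2+.136))
print('axes',x,y,'rim mid world',x*(rx-.002)+y*(R+.136))
E
```

```text
pan yaw 11.115903127027213
basket yaw 11.176409385655209
right inner y -0.10246036146056026 -0.10266338159724286
basket width 0.08116084485620953 mid y rel pan -0.023505579279211083
basket x - rim mid (want .0335) 0.029825858393645432
pad x rel rim 0.033406960906532 pad y rel pan mid 0.05852228197277841 0.05872530210946102
axes [0.98123919 0.19279433 0.        ] [-0.19279433  0.98123919  0.        ] rim mid world [0.46706952 0.12595093 0.        ]
```

Call:
send_rows:
  gripper: [-1,-1,-1,-1,-1,-1,-1,-1]
  slide:
    - [0.005,0.001,0]
    - [0.005,0.001,-0.01]
    - [0,0,-0.015]
    - [0,0,-0.015]
    - [0,0,-0.015]
    - [0,0,-0.012]
    - [0,0,-0.008]
    - [0,0,-0.004]
  rot:
    - [0,0,0]
    - [0,0,0]
    - [0,0,0]
    - [0,0,0]
    - [0,0,0]
    - [0,0,0]
    - [0,0,0]
    - [0,0,0]

```text
clock: 8.35
eef_pos: [0.5093, 0.1102, 0.3279]
tcp_rot: [180.0, 0.2, 11.3]
contact_force: [0.2, -0.4, -2.1]
finger_gap: 0.0113
gripper_force: 42.4
```

Call:
send_rows:
  gripper: [-1,-1,-1,-1,-1,-1,-1,-1]
  slide:
    - [0,0,0]
    - [0,0,0]
    - [0,0,0]
    - [0,0,0]
    - [0,0,0]
    - [0,0,0]
    - [0,0,0]
    - [0,0,0]
  rot:
    - [0,0,0]
    - [0,0,0]
    - [0,0,0]
    - [0,0,0]
    - [0,0,0]
    - [0,0,0]
    - [0,0,0]
    - [0,0,0]

```text
clock: 9.02
eef_pos: [0.5092, 0.1103, 0.3299]
tcp_rot: [-180.0, -0.0, 11.3]
contact_force: [0.1, 0.4, -1.8]
finger_gap: 0.0111
gripper_force: 42.4
```

```bash
python3 - <<'E'
from h import *
d=cap('wrist','w3.png');np.savez('w3.npz',K=d['camera_matrix'],T=d['world_from_camera'])
s=ctrl.get_state();print(s['eef_pos'],s['tcp_rot'],s['contact_force'])
w=cv2.resize(d['img'][100:300,60:420],None,fx=2.2,fy=2.2,interpolation=cv2.INTER_CUBIC)
cv2.imwrite('pics/w3b.png',w)
E
```

```text
[0.50924324 0.11023345 0.32981967] [-1.79995714e+02 -1.18886946e-02  1.12898659e+01] [ 0.25779888 -0.02666261 -2.05322884]
```

View pics/w3b.png

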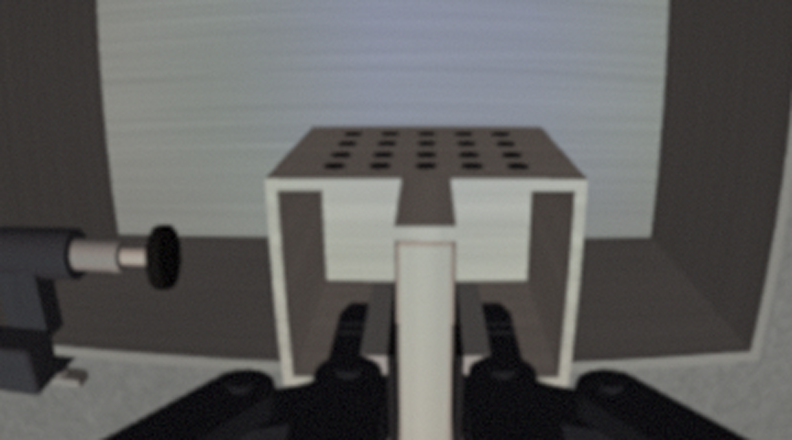

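The crop shows the near rim at about row 352 on both sides, the basket's far top edge at row 184, its near top edge at row 378, and the pad at (165,257).

```bash
cat > fit.py <<'E'
from m import *
import sys
def edge(p,v0,th):
    for i in range(len(p)-1):
        if p[i]<th<=p[i+1]: return v0+i+(th-p[i])/(p[i+1]-p[i])
def run(n,ztcp,rimu,bu,rv,bv):
    g=cv2.cvtColor(cv2.imread(f'pics/{n}.png'),cv2.COLOR_BGR2GRAY).astype(float)
    z=np.load(n+'.npz');d=dict(camera_matrix=z['K'],world_from_camera=z['T'],fish=1)
    zb=ztcp-.2541+.07
    r=[];b=[]
    for u in rimu:
        e=edge(prof(g,u,*rv),rv[0],92);print(u,e)
        if e: r.append(onz(d,u,e,.12))
    for u in bu:
        e=edge(prof(g,u,*bv),bv[0],120);print(u,e)
        if e: b.append(onz(d,u,e,zb))
    r=np.array(r);b=np.array(b);k,c=np.polyfit(r[:,1],r[:,0],1);yaw=np.arctan(-k)
    x=np.array([np.cos(yaw),np.sin(yaw),0]);y=np.array([-x[1],x[0],0])
    k2,_=np.polyfit(b[:,1],b[:,0],1);print('yaws',np.degrees(yaw),np.degrees(np.arctan(-k2)),'resid',(r@x-(r@x).mean())*1e3)
    print('basket x from rim mid',(b@x).mean()-.03-((r@x).mean()-.002))
    return g,d,x,y,r,zb
if __name__=='__main__':
    g,d,x,y,r,zb=run('w3',.3298,(115,128,145,165,335,350,365,380),(190,205,215,300,310,320),(250,272),(174,192))
    for row in(240,):
        print(prof(g.T,0+row,180,200) , prof(g.T,row,316,332))
    print(prof(g,191,262,285),prof(g,320,262,285))
    print(prof(g.T,216,130,150))
E
python3 fit.py
```

```text
115 259.14285714285717
128 260.10714285714283
145 261.2758620689655
165 262.62068965517244
335 263.19444444444446
350 262.3529411764706
365 261.42424242424244
380 260.38235294117646
190 180.56410256410257
205 180.5121951219512
215 180.5
300 180.48717948717947
310 180.7
320 180.8
yaws 11.123122866332947 11.18428357686515 resid [ 0.01067527  0.05239861  0.05171696 -0.1110726  -0.09919358 -0.01205968
  0.03760453  0.0699305 ]
basket x from rim mid 0.040097869375831374
[59, 59, 57, 62, 95, 141, 163, 167, 168, 154, 112, 75, 66, 67, 68, 68, 68, 67, 68, 68] [101, 140, 162, 169, 165, 147, 111, 73, 60, 60, 61, 61, 60, 61, 61, 60]
[139, 144, 146, 145, 145, 147, 149, 153, 156, 163, 167, 168, 154, 110, 54, 16, 12, 13, 14, 14, 14, 11, 14] [104, 107, 122, 138, 143, 142, 139, 133, 127, 122, 116, 109, 99, 86, 59, 30, 11, 14, 14, 17, 14, 14, 16]
[22, 20, 13, 9, 10, 9, 9, 9, 7, 6, 9, 24, 44, 57, 61, 60, 60, 60, 60, 60]
```

Call:
send_rows:
  gripper: [-1,-1,-1,-1,-1,-1,-1,-1]
  slide:
    - [-0.0037,-0.0007,0]
    - [-0.003,-0.0006,0]
    - [0,0,0]
    - [0,0,-0.003]
    - [0,0,-0.003]
    - [0,0,-0.002]
    - [0,0,0]
    - [0,0,0]
  rot:
    - [0,0,0]
    - [0,0,-0.15]
    - [0,0,0]
    - [0,0,0]
    - [0,0,0]
    - [0,0,0]
    - [0,0,0]
    - [0,0,0]

```text
clock: 9.73
eef_pos: [0.5026, 0.1089, 0.3214]
tcp_rot: [180.0, 0.0, 11.1]
contact_force: [0.3, -0.0, -1.4]
finger_gap: 0.0111
gripper_force: 42.4
```

Call:
send_rows:
  gripper: [-1,-1,-1,-1,-1,-1,-1,-1]
  slide:
    - [0,0,-0.001]
    - [0,0,-0.001]
    - [0,0,-0.001]
    - [0,0,-0.001]
    - [0,0,0]
    - [0,0,0]
    - [0,0,0]
    - [0,0,0]
  rot:
    - [0,0,0]
    - [0,0,0]
    - [0,0,0]
    - [0,0,0]
    - [0,0,0]
    - [0,0,0]
    - [0,0,0]
    - [0,0,0]

```text
clock: 10.4
eef_pos: [0.5026, 0.109, 0.3178]
tcp_rot: [-180.0, -0.0, 11.1]
contact_force: [-0.1, 0.1, -2.7]
finger_gap: 0.0109
gripper_force: 42.4
```

Call:
send_rows:
  gripper: [-1,-1,-1,-1,-1,-1,-1,-1]
  slide:
    - [0,0,-0.001]
    - [0,0,-0.002]
    - [0,0,-0.002]
    - [0,0,-0.002]
    - [0,0,-0.002]
    - [0,0,-0.001]
    - [0,0,0]
    - [0,0,0]
  rot:
    - [0,0,0]
    - [0,0,0]
    - [0,0,0]
    - [0,0,0]
    - [0,0,0]
    - [0,0,0]
    - [0,0,0]
    - [0,0,0]

```text
clock: 11.07
eef_pos: [0.5026, 0.1089, 0.3076]
tcp_rot: [180.0, 0.0, 11.1]
contact_force: [0.8, -0.3, -2.6]
finger_gap: 0.0114
gripper_force: 42.4
```

Call:
send_rows:
  gripper: [-1,-1,-1,-1,-1,-1,-1,-1]
  slide:
    - [0,0,-0.0005]
    - [0,0,-0.0005]
    - [0,0,-0.0005]
    - [0,0,-0.0005]
    - [0,0,0]
    - [0,0,0]
    - [0,0,0]
    - [0,0,0]
  rot:
    - [0,0,0]
    - [0,0,0]
    - [0,0,0]
    - [0,0,0]
    - [0,0,0]
    - [0,0,0]
    - [0,0,0]
    - [0,0,0]

```text
clock: 11.73
eef_pos: [0.5026, 0.109, 0.3057]
tcp_rot: [-180.0, -0.0, 11.1]
contact_force: [0.4, 0.3, -1.9]
finger_gap: 0.011
gripper_force: 42.4
```

Call:
send_rows:
  gripper: [-1,-1,-1,-1,-1,-1,-1,-1]
  slide:
    - [0,0,-0.0004]
    - [0,0,-0.0004]
    - [0,0,-0.0004]
    - [0,0,0]
    - [0,0,0]
    - [0,0,0]
    - [0,0,0]
    - [0,0,0]
  rot:
    - [0,0,0]
    - [0,0,0]
    - [0,0,0]
    - [0,0,0]
    - [0,0,0]
    - [0,0,0]
    - [0,0,0]
    - [0,0,0]

```text
clock: 12.4
eef_pos: [0.5026, 0.109, 0.3045]
tcp_rot: [180.0, -0.0, 11.1]
contact_force: [1.2, -0.7, -2.2]
finger_gap: 0.0112
gripper_force: 42.4
```

```bash
python3 - <<'E'
from h import *
for i in range(3):
    s=ctrl.get_state();print(s['eef_pos'],s['contact_force'],s['moment']);
E
```

```text
[0.50257167 0.10895302 0.30452805] [ 1.162423   -0.66803661 -2.19398707] [ 0.00242821 -0.02331394 -0.02303375]
[0.50257167 0.10895302 0.30452805] [ 1.162423   -0.66803661 -2.19398707] [ 0.00242821 -0.02331394 -0.02303375]
[0.50257167 0.10895302 0.30452805] [ 1.162423   -0.66803661 -2.19398707] [ 0.00242821 -0.02331394 -0.02303375]
```

Call:
send_rows:
  gripper: [-1,-1,-1,-1,-1,-1,-1,-1]
  slide:
    - [0,0,-0.0003]
    - [0,0,-0.0003]
    - [0,0,0]
    - [0,0,0]
    - [0,0,0]
    - [0,0,0]
    - [0,0,0]
    - [0,0,0]
  rot:
    - [0,0,0]
    - [0,0,0]
    - [0,0,0]
    - [0,0,0]
    - [0,0,0]
    - [0,0,0]
    - [0,0,0]
    - [0,0,0]

```text
clock: 13.07
eef_pos: [0.5026, 0.1089, 0.304]
tcp_rot: [180.0, -0.0, 11.1]
contact_force: [-0.7, 0.2, -0.7]
finger_gap: 0.0109
gripper_force: 42.5
```

Call:
send_rows:
  gripper: [-1,-1,-1,-1,-1,-1,-1,-1]
  slide:
    - [0,0,-0.0003]
    - [0,0,0]
    - [0,0,0]
    - [0,0,0]
    - [0,0,0]
    - [0,0,0]
    - [0,0,0]
    - [0,0,0]
  rot:
    - [0,0,0]
    - [0,0,0]
    - [0,0,0]
    - [0,0,0]
    - [0,0,0]
    - [0,0,0]
    - [0,0,0]
    - [0,0,0]

```text
clock: 13.73
eef_pos: [0.5026, 0.109, 0.3038]
tcp_rot: [180.0, -0.0, 11.1]
contact_force: [-0.5, 0.1, 2.5]
finger_gap: 0.0113
gripper_force: 43.0
```

Call:
send_rows:
  gripper: [-1,-1,-1,-1,-1,-1,-1,-1]
  slide:
    - [-0.0004,0.002,0.0002]
    - [-0.0008,0.004,0]
    - [-0.0009,0.0045,0]
    - [-0.0009,0.0045,0]
    - [-0.0009,0.0045,0]
    - [-0.0008,0.004,0]
    - [-0.0008,0.004,0]
    - [-0.0004,0.002,0]
  rot:
    - [0,0,0]
    - [0,0,0]
    - [0,0,0]
    - [0,0,0]
    - [0,0,0]
    - [0,0,0]
    - [0,0,0]
    - [0,0,0]

```text
clock: 14.4
eef_pos: [0.4966, 0.1391, 0.3039]
tcp_rot: [180.0, -0.0, 11.2]
contact_force: [0.9, -2.6, 2.4]
finger_gap: 0.0112
gripper_force: 43.0
```

Call:
send_rows:
  gripper: [-1,-1,-1,-1,-1,-1,-1,-1]
  slide:
    - [-0.0004,0.002,0]
    - [-0.0002,0.001,0]
    - [0,0,0]
    - [0,0,0]
    - [0,0,0]
    - [0,0,0]
    - [0,0,0]
    - [0,0,0]
  rot:
    - [0,0,0]
    - [0,0,0]
    - [0,0,0]
    - [0,0,0]
    - [0,0,0]
    - [0,0,0]
    - [0,0,0]
    - [0,0,0]

```text
clock: 15.07
eef_pos: [0.496, 0.1416, 0.3038]
tcp_rot: [-180.0, -0.0, 11.1]
contact_force: [-1.4, 1.1, 3.2]
finger_gap: 0.0111
gripper_force: 43.0
```

```bash
python3 - <<'E'
from m import *
d=cap('wrist','w4.png');g=cv2.cvtColor(d['img'],cv2.COLOR_BGR2GRAY).astype(float)
s=ctrl.get_state();print(s['eef_pos'],s['tcp_rot'],s['contact_force'])
w=cv2.resize(d['img'][120:280,60:280],None,fx=3,fy=3,interpolation=cv2.INTER_CUBIC)
cv2.imwrite('pics/w4b.png',w)
E
```

```text
[0.49604143 0.14157843 0.30380203] [-1.79973401e+02 -7.59824951e-03  1.11295390e+01] [-1.02291365  0.76848028  2.63450976]
```

View pics/w4b.png

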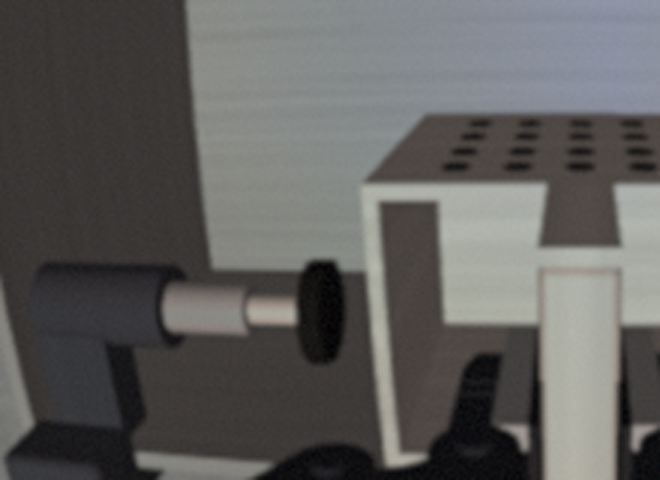

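The basket hangs level and the pad face (343,310) is about 11 px, roughly 6–8 mm, from the basket's left wall (376,310). I'll approach slowly and feel for contact.

Call:
send_rows:
  gripper: [-1,-1,-1,-1,-1,-1,-1,-1]
  slide:
    - [-0.0002,0.001,0.0001]
    - [-0.0002,0.001,0]
    - [-0.0002,0.001,0]
    - [-0.0002,0.001,0]
    - [-0.0002,0.001,0]
    - [0,0,0]
    - [0,0,0]
    - [0,0,0]
  rot:
    - [0,0,0]
    - [0,0,0]
    - [0,0,0]
    - [0,0,0]
    - [0,0,0]
    - [0,0,0]
    - [0,0,0]
    - [0,0,0]

```text
clock: 15.78
eef_pos: [0.495, 0.1465, 0.3039]
tcp_rot: [-180.0, 0.0, 11.1]
contact_force: [-0.2, -2.1, 1.3]
finger_gap: 0.011
gripper_force: 42.9
```

Call:
send_rows:
  gripper: [-1,-1,-1,-1,-1,-1,-1,-1]
  slide:
    - [-0.0002,0.001,0]
    - [-0.0002,0.001,0]
    - [-0.0002,0.001,0]
    - [0,0,0]
    - [0,0,0]
    - [0,0,0]
    - [0,0,0]
    - [0,0,0]
  rot:
    - [0,0,0]
    - [0,0,0]
    - [0,0,0]
    - [0,0,0]
    - [0,0,0]
    - [0,0,0]
    - [0,0,0]
    - [0,0,0]

```text
clock: 16.45
eef_pos: [0.4944, 0.1496, 0.3039]
tcp_rot: [-180.0, -0.0, 11.1]
contact_force: [-0.1, -0.8, 2.1]
finger_gap: 0.011
gripper_force: 42.9
```

Call:
send_rows:
  gripper: [-1,-1,-1,-1,-1,-1,-1,-1]
  slide:
    - [-0.0002,0.001,0]
    - [-0.0002,0.001,0]
    - [-0.0002,0.001,0]
    - [0,0,0]
    - [0,0,0]
    - [0,0,0]
    - [0,0,0]
    - [0,0,0]
  rot:
    - [0,0,0]
    - [0,0,0]
    - [0,0,0]
    - [0,0,0]
    - [0,0,0]
    - [0,0,0]
    - [0,0,0]
    - [0,0,0]

```text
clock: 17.12
eef_pos: [0.4938, 0.1525, 0.3039]
tcp_rot: [-180.0, -0.0, 11.1]
contact_force: [0.4, -0.6, 1.4]
finger_gap: 0.0114
gripper_force: 42.9
```

Call:
send_rows:
  gripper: [-1,-1,-1,-1,-1,-1,-1,-1]
  slide:
    - [-0.0002,0.001,0]
    - [-0.0002,0.001,0]
    - [0,0,0]
    - [0,0,0]
    - [0,0,0]
    - [0,0,0]
    - [0,0,0]
    - [0,0,0]
  rot:
    - [0,0,0]
    - [0,0,0]
    - [0,0,0]
    - [0,0,0]
    - [0,0,0]
    - [0,0,0]
    - [0,0,0]
    - [0,0,0]

```text
clock: 17.78
eef_pos: [0.4935, 0.1544, 0.3039]
tcp_rot: [180.0, 0.0, 11.1]
contact_force: [0.9, -2.4, 1.6]
finger_gap: 0.0115
gripper_force: 42.8
```

```bash
python3 - <<'E'
from m import *
d=cap('wrist','w5.png');g=cv2.cvtColor(d['img'],cv2.COLOR_BGR2GRAY).astype(float)
f=[]
for i in range(6):
    s=ctrl.get_state();f.append(s['contact_force']);ctrl.capture('wrist')
print(s['eef_pos'],np.mean(f,0),np.round(f,1).tolist())
w=cv2.resize(d['img'][120:280,60:280],None,fx=3,fy=3,interpolation=cv2.INTER_CUBIC)
cv2.imwrite('pics/w5b.png',w)
E
```

```text
[0.49346747 0.15443082 0.30391121] [ 0.52993363 -2.4865194   0.87959263] [[-0.3, -2.4, 0.4], [0.1, -3.1, 1.1], [1.7, -2.1, 1.0], [1.0, -2.0, 1.0], [0.2, -2.3, 0.7], [0.4, -2.9, 1.1]]
```

View pics/w5b.png

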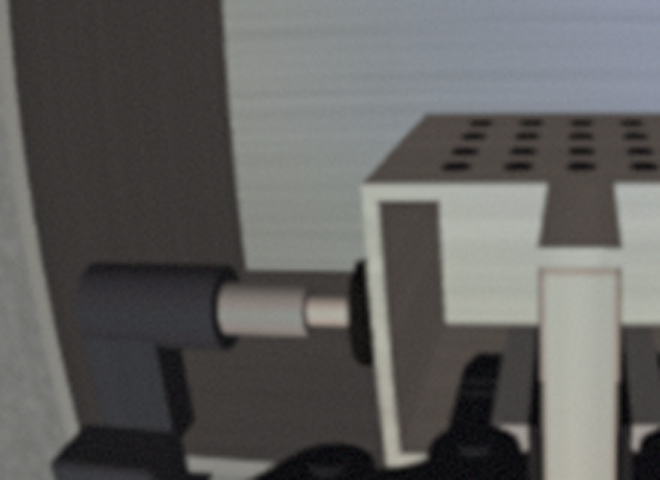

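The pad now touches the basket's wall at about (370,310), and the force along y is about -2.5 N. I'll go on to about 4 N.

Call:
send_rows:
  gripper: [-1,-1,-1,-1,-1,-1,-1,-1]
  slide:
    - [-0.0002,0.001,0]
    - [-0.0002,0.001,0]
    - [-0.0002,0.001,0]
    - [0,0,0]
    - [0,0,0]
    - [0,0,0]
    - [0,0,0]
    - [0,0,0]
  rot:
    - [0,0,0]
    - [0,0,0]
    - [0,0,0]
    - [0,0,0]
    - [0,0,0]
    - [0,0,0]
    - [0,0,0]
    - [0,0,0]

```text
clock: 18.8
eef_pos: [0.4929, 0.1574, 0.3039]
tcp_rot: [-180.0, -0.0, 11.1]
contact_force: [1.4, -3.0, 1.1]
finger_gap: 0.0113
gripper_force: 42.8
```

```bash
cat > f.py <<'E'
from m import *
f=[]
for i in range(8):
    s=ctrl.get_state();f.append(s['contact_force']);ctrl.capture('wrist')
print(s['eef_pos'],np.mean(f,0),s['clock'])
E
python3 f.py
```

```text
[0.49287046 0.15741975 0.30391526] [ 1.08125652 -3.01647066  1.11729348] 19.15
```

Call:
send_rows:
  gripper: [-1,-1,-1,-1,-1,-1,-1,-1]
  slide:
    - [-0.0002,0.001,0]
    - [-0.0002,0.001,0]
    - [0,0,0]
    - [0,0,0]
    - [0,0,0]
    - [0,0,0]
    - [0,0,0]
    - [0,0,0]
  rot:
    - [0,0,0]
    - [0,0,0]
    - [0,0,0]
    - [0,0,0]
    - [0,0,0]
    - [0,0,0]
    - [0,0,0]
    - [0,0,0]

```text
clock: 19.87
eef_pos: [0.4925, 0.1594, 0.3039]
tcp_rot: [180.0, 0.0, 11.1]
contact_force: [2.1, -4.8, 1.5]
finger_gap: 0.0111
gripper_force: 42.9
```

```bash
python3 f.py; python3 - <<'E'
from h import *
d=cap('wrist')
w=cv2.resize(d['img'][120:280,60:280],None,fx=3,fy=3,interpolation=cv2.INTER_CUBIC)
cv2.imwrite('pics/w6b.png',w)
E
```

```text
[0.49248646 0.15938946 0.30391462] [ 1.91810441 -4.69162005  1.04665086] 20.2167
```

View pics/w6b.png

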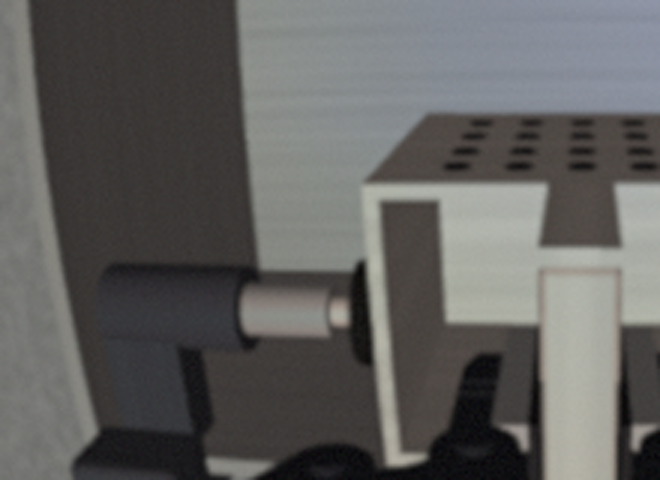

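Now the exposed thin rod is down to about (330–352), which puts the pad roughly 6–7 mm in. I'll go 1 mm more, then open gently only as far as needed.

Call:
send_rows:
  gripper: [-1,-1,-1,-1,-1,-1,-1,-1]
  slide:
    - [-0.0002,0.001,0]
    - [0,0,0]
    - [0,0,0]
    - [0,0,0]
    - [0,0,0]
    - [0,0,0]
    - [0,0,0]
    - [0,0,0]
  rot:
    - [0,0,0]
    - [0,0,0]
    - [0,0,0]
    - [0,0,0]
    - [0,0,0]
    - [0,0,0]
    - [0,0,0]
    - [0,0,0]

```text
clock: 20.98
eef_pos: [0.4923, 0.1603, 0.3039]
tcp_rot: [180.0, 0.0, 11.1]
contact_force: [2.1, -4.2, 1.2]
finger_gap: 0.0108
gripper_force: 42.9
```

Call:
send_rows:
  gripper: [-0.72,-0.7,-0.68,-0.66,-0.64,-0.62,-0.6,-0.58]
  slide:
    - [0,0,0]
    - [0,0,0]
    - [0,0,0]
    - [0,0,0]
    - [0,0,0]
    - [0,0,0]
    - [0,0,0]
    - [0,0,0]
  rot:
    - [0,0,0]
    - [0,0,0]
    - [0,0,0]
    - [0,0,0]
    - [0,0,0]
    - [0,0,0]
    - [0,0,0]
    - [0,0,0]

```text
clock: 21.65
eef_pos: [0.4922, 0.1605, 0.3038]
tcp_rot: [-180.0, 0.0, 11.1]
contact_force: [0.6, -2.8, -0.3]
finger_gap: 0.0181
gripper_force: 1.3
```

Call:
send_rows:
  gripper: [-0.55,-0.5,-0.45,-0.4,-0.35,-0.3,-0.3,-0.3]
  slide:
    - [0,0,0]
    - [0,0,0]
    - [0,0,0]
    - [0,0,0]
    - [0,0,0]
    - [0,0,0]
    - [0,0,0]
    - [0,0,0]
  rot:
    - [0,0,0]
    - [0,0,0]
    - [0,0,0]
    - [0,0,0]
    - [0,0,0]
    - [0,0,0]
    - [0,0,0]
    - [0,0,0]

```text
clock: 22.32
eef_pos: [0.4923, 0.1606, 0.304]
tcp_rot: [-180.0, -0.0, 11.1]
contact_force: [-0.0, 0.2, 0.9]
finger_gap: 0.0301
gripper_force: 0.0
```

```bash
python3 f.py; python3 - <<'E'
from h import *
d=cap('wrist')
w=cv2.resize(d['img'][120:384,60:420],None,fx=2.2,fy=2.2,interpolation=cv2.INTER_CUBIC)
cv2.imwrite('pics/w7b.png',w)
E
```

```text
[0.4922654  0.16042417 0.30387583] [ 0.03707209  0.19633011 -0.05380375] 22.6667
```

View pics/w7b.png

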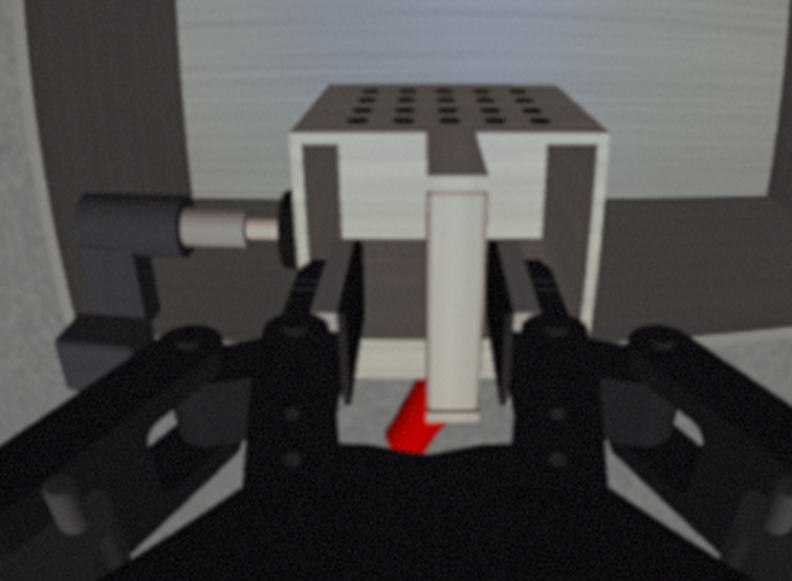

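The fingers are open and the basket hangs level, with its left wall still against the pad at about (292,230). It sprang back some mm and the right finger is close to the bar, so I'll open a little more and rise straight up. Then I'll compare the rod length with its free value.

Call:
send_rows:
  gripper: [-0.2,-0.1,0,0,0,0,0,0]
  slide:
    - [0,0,0]
    - [0,0,0]
    - [0,0,0]
    - [0,0,0]
    - [0,0,0]
    - [0,0,0.003]
    - [0,0,0.005]
    - [0,0,0.006]
  rot:
    - [0,0,0]
    - [0,0,0]
    - [0,0,0]
    - [0,0,0]
    - [0,0,0]
    - [0,0,0]
    - [0,0,0]
    - [0,0,0]

```text
clock: 23.43
eef_pos: [0.4923, 0.1604, 0.3182]
tcp_rot: [180.0, 0.0, 11.1]
contact_force: [0.3, 0.3, 1.6]
finger_gap: 0.0424
gripper_force: 0.0
```

Call:
send_rows:
  gripper: [0,0,0,0,0,0,0,0]
  slide:
    - [0,0,0.012]
    - [0,0,0.012]
    - [0,0,0.01]
    - [0,0,0.006]
    - [0,0,0]
    - [0,0,0]
    - [0,0,0]
    - [0,0,0]
  rot:
    - [0,0,0]
    - [0,0,0]
    - [0,0,0]
    - [0,0,0]
    - [0,0,0]
    - [0,0,0]
    - [0,0,0]
    - [0,0,0]

```text
clock: 24.1
eef_pos: [0.4921, 0.1604, 0.3572]
tcp_rot: [180.0, 0.1, 11.1]
contact_force: [0.4, 0.1, 0.4]
finger_gap: 0.0426
gripper_force: 0.0
```

```bash
python3 - <<'E'
from m import *
d=cap('wrist','w8.png');np.savez('w8.npz',K=d['camera_matrix'],T=d['world_from_camera'])
print(ctrl.get_state()['eef_pos'])
# boss edge / pad edge row profiles in the free (w2, w3) and final (w8) views, along the row of the rod axis (z=.11)
y=np.array([-.1928,.9812,0]);x=np.array([.9812,.1928,0]);M=x*.0335+np.array([.46707,.12595,0])
from scipy.ndimage import map_coordinates
def proj(d,p):
    T=d['world_from_camera'];c=T[:3,:3].T@(p-T[:3,3]);K=d['camera_matrix'];a=np.array([c[0],-c[1]]);th=np.arctan2(np.hypot(*a),-c[2]);a=a/np.hypot(*a)*th
    return K[0,0]*a[0]+K[0,2],K[1,1]*a[1]+K[1,2]
ys=np.arange(.03,.12,.0015)
for n in('w2','w3','w8'):
    z=np.load(n+'.npz');d=dict(camera_matrix=z['K'],world_from_camera=z['T'])
    g=cv2.cvtColor(cv2.imread(f'pics/{n}.png'),cv2.COLOR_BGR2GRAY).astype(float)
    uv=np.array([proj(d,M+y*t+[0,0,.111]) for t in ys])
    print(n,map_coordinates(g,[uv[:,1],uv[:,0]],order=1).round().astype(int).tolist())
w=cv2.resize(cv2.imread('pics/w8.png'),(800,600),interpolation=cv2.INTER_CUBIC);cv2.imwrite('pics/w8b.png',w)
E
```

```text
[0.49215031 0.1603836  0.35722535]
w2 [70, 70, 71, 72, 71, 70, 68, 85, 114, 132, 136, 135, 134, 134, 132, 132, 134, 134, 117, 60, 14, 6, 11, 17, 18, 46, 116, 156, 160, 160, 159, 159, 157, 139, 119, 130, 133, 133, 132, 132, 132, 133, 132, 133, 132, 132, 117, 66, 49, 54, 54, 54, 54, 54, 54, 53, 53, 54, 53, 54]
w3 [58, 58, 59, 59, 59, 59, 60, 59, 59, 59, 59, 61, 60, 60, 59, 59, 60, 59, 39, 6, 7, 8, 9, 9, 21, 20, 30, 120, 161, 161, 161, 162, 161, 145, 98, 125, 134, 133, 134, 133, 133, 132, 133, 133, 132, 133, 131, 89, 38, 49, 54, 54, 54, 55, 55, 54, 53, 54, 52, 54]
w8 [157, 164, 163, 163, 164, 164, 163, 163, 164, 164, 163, 164, 163, 164, 164, 162, 123, 65, 65, 68, 67, 119, 165, 132, 42, 18, 57, 150, 165, 162, 163, 163, 159, 134, 134, 137, 136, 136, 136, 136, 135, 136, 135, 136, 136, 133, 87, 48, 54, 56, 55, 56, 54, 55, 56, 55, 55, 55, 54, 55]
```

View pics/w8b.png

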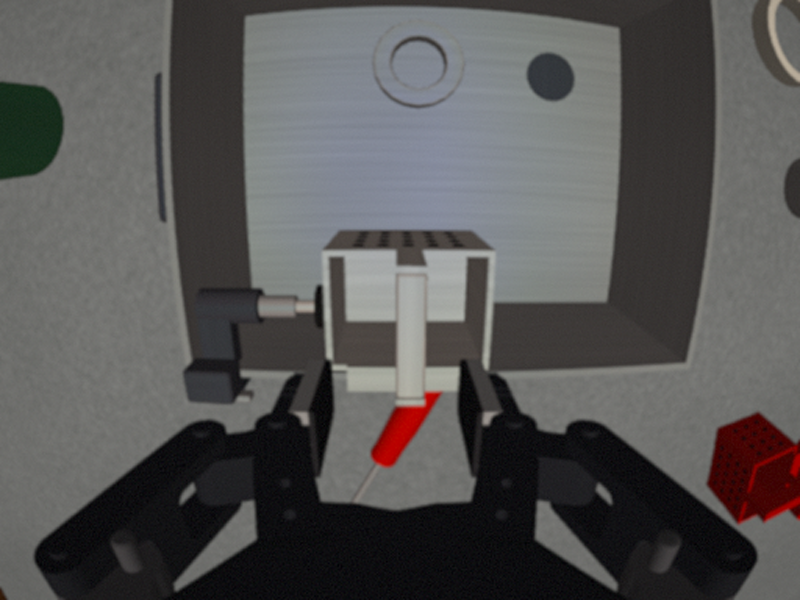

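```bash
python3 -c "
from cell import ctrl
print(ctrl.close_job())"
```

```text
the job is handed in; nothing more can be done
None
```

The job is handed in at about 24 s of the 61 s limit: the basket hangs fully down on the near rim, let go and still against the pad. I pushed the pad in about 6–8 mm; after release it sprang back and sits an estimated 1–3.5 mm in, and the judge's result was not shown.

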